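# Set a grip-strength tester to its second span

### The arm

A 6-joint arm with a two-finger parallel gripper is mounted at the origin on the work surface. World frame = base frame: x ahead of the robot, y to its left, z up, the work surface at z = 0. Lengths are in mm, angles in rad, forces in N, time in s.
With the tool pointing down it reaches from about 300 to 1000 mm from the base axis. Payload 5.1 kg.
Tool frame: the origin (TCP) lies between the finger pads, 19 mm behind the fingertips; this is the grasp point; z points along the fingers, y is the line along which they close (so a half turn about z gives the same grasp; the last joint's range is limited). The gripper opens to 95 mm and grips with 3 to 60 N. Pads are 20 mm wide; open, the fingers measure 119 mm over their backs; the gripper's body (75 mm by 180 mm) begins 59 mm behind the grasp point.
Start: joints at [-1.373, 0.124, 1.65, -0, 1.367, -0.083], TCP at [180.098, -624.539, 233.456] pointing down, gripper open.
Joint ranges: [-2.61, 2.61], [-1.02, 2.33], [0.03, 2.71], [-1.35, 4.49], [0.32, 2.68], [-2.91, 2.91]. Speed limits (rad/s): [2.57, 2.57, 3.14, 3.14, 3.14, 3.14].

### API

Orientations are given as a unit quaternion [w, x, y, z].
In Python, from rig import env gives the robot as it stands.
- The arm moves only by the tool servo_tool, never from a script. Its argument "plan" is a list of rows, each a list of 7 numbers: the turn, a rotation vector about the tool's x, y, z in rad, then the shift along the tool's x, y, z in mm, then the opening, from -1 (shut) to 1 (fully open). A call has exactly 8 rows; each row shifts and turns the commanded pose from where the row before left it, along the tool's axes as they then stand; what a row does not reach is not made up. A row lasts 1/10 s, in which the tool goes at most 50 mm and 8.59 degrees, less where a joint would pass 70% of its speed; a pose out of reach is approached as far as the arm can. A call with a gripper value outside its range is refused whole. The fingers move at their own pace and stop on an object; the grip force is fixed at half the most. Time passes only in rows, so rows that do not move let the fingers close, or fill a call up. It gives the time, the measured TCP pose, the force, the opening and the grip force at its end, in the units of the state.
- env.state(): the state, without advancing time (a new reading comes with each control period).
- env.grab_frame(name): name is "scene" or "top"; returns a dict with "img" (400x640x3 uint8, red, green, blue), "mtx" (3x3 intrinsics, pixels), "k1" (the pictures are not rectified: a ray, as slopes to the right and down, at radius r is drawn at 1 + k1 r^2 times it, then the intrinsics apply), "rvec" (rotation vector, rad) and "tvec" (3), from world to camera coordinates, as OpenCV has them. Camera axes: x right, y down, z forward; pixel columns grow to the right and rows downward; lengths in mm; the calibration is good to about 2 mm. A picture is of the moment at which its call begins. There is no depth.
- env.sign_off(): hands the job in; it is judged then, once.
Trained networks look in the newest picture that a camera, given by its name, has taken for a name from the list of things; names that differ only in an ending like _2 or _b are one class to them, and where a whole thing is asked for, a point or a joint stands for the part that bears it (a point fixed in the world has none). Each returns a list of dicts, best first, with "confidence" (0 to 1); they miss things now and then, are a little off and sometimes report something else, mostly with a low value. They report only what shows in the picture. A call takes as long as a camera call.
- env.recognise(name, camera): "box" ([left, top, right, bottom] in pixels, round what is visible of it).
- env.masks_of(name, camera): "pixels" (400x640 bool, what is visible of it) and "box" ([left, top, right, bottom] in pixels, round what is visible of it).
- env.mark_of(name, camera): "point" ([row, column] in pixels: a listed point, or the origin of a listed thing).
The state is a dict: "time_s": time; "joint_pos": joint angles; "joint_velocities": joint speeds; "effort": joint torques, N m; "eef_pos": TCP position; "ee_rot": TCP orientation; "ft_force": force on the tool from outside, world axes, zero at the start; "ft_torque": the same for the moment, N m; "opening": finger opening in mm; "grasp_force": force on a finger pad.
Only numpy, scipy, OpenCV 4.12 (cv2) and the standard library are available. Lean on these libraries where they do the work, as an engineer would, in place of code of your own. Each camera call takes 0.05 s, during which the arm holds its last target. There are 200 camera calls.

### The job

Get the grip-strength tester ready for the next patient: first turn the small black knob in the middle of its dial anticlockwise (seen from above) until the red pointer stands on the green zero mark. Then take the red lock plunger by its knob, pull it up, slide the palm bar away from the dial to the very next hole (the second), and let the pin drop fully home there. Finish still gripping the red knob with the pin held home - do not let go - and leave the bottle, the tube and the reflex hammer around the tester undisturbed.

Things in the scene. Friction and masses are not known exactly. Their poses are not given: they have to be found in the camera images.
- tester: cream grip-strength tester fixed to the counter, 156 x 290 mm, 101 high. Origin: under its middle; y axis along it: dial end -y, grip end +y. Housing y -143..-27 mm, 66 high; dial centre (0, -85 mm), 102 across, face 78 high. Rails (14 mm square, tops 57 high) at x = +-62 mm run to an end foot (y 124..146, 60 high). Black finger bar at y 12 (top 62), black palm bar beyond it (top 65)
- dial_knob_grip (a point): middle of the black ridged knob at the centre of the dial, on its upright turning axis, 91 mm above the counter; the knob is round, 18 mm across, and reaches from 81 to 101 mm, the dial face is at 78 mm. The thin red pointer is fixed to it and turns with it just over the face (the fingers can not catch it)
- pointer_tip (a point): tip of the red pointer, 39 mm from the dial knob's axis
- zero_mark (a point): the green zero mark on the dial, a bar 4 x 17 mm, its middle 37 mm from the dial knob's axis towards the end away from the grip bars (tester's -y); black marks every 0.115 rad follow clockwise from it
- peak_pointer (a joint): angle of the red pointer past the zero mark, rad: 0 = exactly on the green mark, growing clockwise seen from above (at the start 0.5 to 1.3); turn anticlockwise to bring it down. It stays where it is left (stiff, 0.02 N m) and has no stop at zero: it can be turned on to -0.35
- palm_bar (a joint): travel of the palm bar (with its two collars and the plunger) along the tester's +y, away from the dial, m: about 0 in the first hole (start, up to 1 mm off), 0.018 in the second, 0.036 and 0.054 in the third and fourth; the pin has 1.25 mm of play either way in a hole. Drags with about 2 N when unlocked
- lock_plunger (a joint): how far the lock pin is pulled up, m: 0 = fully home in a hole (start), about 0.007 = its tip rides on the rail's top, 0.011 = fully up. A spring pushes it down with about 6 N at home to 9 N fully up, so over a hole it drops home by itself once the fingers let it down
- plunger_knob: red round knob of the lock plunger, over the rail at the tester's x = -62 mm; 25 mm across, from 76 to 96 mm above the counter with the pin home; moves with pin and palm bar. Origin on its axis at counter height. The collar below is 28 mm square, top 64 mm high, with a nut 19 mm across up to 68 mm and a neck 15 mm across up to 73 mm; around it all is below 66 mm
- plunger_grip (a point): middle of the red plunger knob, on its axis, 10 mm below its top; 86 mm above the counter with the pin home
- hole2 (a point): centre of the second index hole at the top of the rail (57 mm high), hole 10.5 mm across; the pin is 8 mm thick with a round tip. The four holes are 18 mm apart along the tester's y and the start is the first, nearest the dial
- disinfectant: loose white bottle with blue cap, 60 mm across, 135 mm high, upright beside the tester; origin under its centre. To be left alone
- strip_tube: loose white tube with cap and yellow band, 36 mm across, 95 mm high, upright; origin under its centre. To be left alone
- reflex_hammer: loose reflex hammer lying flat, 200 mm long along its own x, 22 mm high, orange head 50 mm wide; origin under its middle. To be left alone

How it is judged:
By the outcome, as a careful person would: the job done as asked, in the order asked, and still so for the second after the job is handed in, while the arm keeps its last pose, push and grip.
It also fails if it takes over 45 s, if anything falls off the work surface, if the arm or the gripper's body presses on something with over 40 N, if the wrist force passes 120 N, or if a joint passes its speed limit or range.

## Working session

There is one attempt and no reset: what is moved stays moved. The work goes in short steps, Python scripts to look and compute and a tool call to move; the robot and the scene stay as the last step left them, time stands still between calls to the robot, and variables do not carry over. Pictures are saved under pics/ and viewed, at most 10 in all, crops included, and the job is handed in when it is done.

Besides the shell and the picture viewer there is one more tool, called after "Emit:" in YAML: its name, and indented under it one key for each argument. servo_tool: Moves the arm, as the interface text tells. Its arguments: {"type":"object","properties":{"plan":{"type":"array","items":{"type":"array","items":{"type":"number"}}}},"required":["plan"]}

```bash
ls; mkdir -p pics
cat > h.py <<'E'
import numpy as np, cv2
from rig import env
def cam(n):
    f=env.grab_frame(n); R,_=cv2.Rodrigues(np.array(f["rvec"],float)); return f,R,np.array(f["tvec"],float).ravel()
def ray(F,rc):
    f,R,t=F; K=np.array(f["mtx"],float)
    d=np.array([(rc[1]-K[0,2])/K[0,0],(rc[0]-K[1,2])/K[1,1]])
    p=d.copy()
    for _ in range(30): p=d/(1+f["k1"]*(p@p))
    return -R.T@t, R.T@np.array([p[0],p[1],1.])
def atz(F,rc,z):
    c,d=ray(F,rc); return c+d*(z-c[2])/d[2]
def tri(obs):
    A=np.zeros((3,3));b=np.zeros(3)
    for F,rc in obs:
        c,d=ray(F,rc); d=d/np.linalg.norm(d);P=np.eye(3)-np.outer(d,d);A+=P;b+=P@c
    return np.linalg.solve(A,b)
def proj(F,X):
    f,R,t=F;K=np.array(f["mtx"],float);p=R@np.array(X,float)+t;p=p[:2]/p[2];p=p*(1+f["k1"]*(p@p));return [K[0,0]*p[0]+K[0,2],K[1,1]*p[1]+K[1,2]]
def save(F,name,box=None,s=1):
    im=F[0]["img"][:,:,::-1]
    if box: im=im[box[1]:box[3],box[0]:box[2]]
    cv2.imwrite("pics/"+name,cv2.resize(im,None,fx=s,fy=s,interpolation=cv2.INTER_CUBIC))
E
python3 - <<'E'
from h import *
np.set_printoptions(precision=1,suppress=True)
print({k:np.round(v,3) for k,v in env.state().items()})
Z=dict(dial_knob_grip=91,pointer_tip=80,zero_mark=78,plunger_grip=86,hole2=57,tester=0,disinfectant=0,strip_tube=0,reflex_hammer=0)
for c in("scene","top"):
    F=cam(c);save(F,c+".png"); print(c,-F[1].T@F[2])
    for n,z in Z.items():
        for m in env.mark_of(n,c)[:2]: print(n,np.array(m["point"]),round(m["confidence"],2),atz(F,m["point"],z))
E
```

```text
pics
{'time_s': np.float64(0.0), 'joint_pos': array([-1.4,  0.1,  1.7, -0. ,  1.4, -0.1]), 'joint_velocities': array([ 0., -0., -0., -0.,  0., -0.]), 'effort': array([  0. , -41.8, -36. ,   0.1,   0. ,  -0. ]), 'eef_pos': array([ 180. , -624. ,  232.2]), 'ee_rot': array([-0. ,  1. ,  0.1, -0. ]), 'ft_force': array([ 0.2, -0.6,  0.5]), 'ft_torque': array([0. , 0.1, 0. ]), 'grasp_force': np.float64(0.0), 'opening': np.float64(95.286)}
scene [1079.2 -138.1  709.9]
dial_knob_grip [229.8 213.3] 0.45 [ 583.8 -159.5   91. ]
pointer_tip [221.  196.3] 0.46 [ 546.4 -183.5   80. ]
zero_mark [240.7 194.1] 0.66 [ 584.6 -194.3   78. ]
plunger_grip [176.2 272.4] 0.73 [496.6 -34.1  86. ]
hole2 [184.7 283. ] 0.6 [497.6 -16.5  57. ]
hole2 [227.  211.7] 0.31 [ 549.6 -162.1   57. ]
tester [241.6 265.3] 0.84 [571.3 -77.3   0. ]
disinfectant [342.  259.8] 0.81 [ 756.1 -136.8    0. ]
disinfectant [298.8 320.8] 0.38 [717.4 -20.3   0. ]
strip_tube [301.4 319.5] 0.67 [721.2 -24.    0. ]
reflex_hammer [175.5 232.7] 0.82 [385.6 -96.9   0. ]
top [ 490.    17.9 1026.5]
dial_knob_grip [210.8 405. ] 0.46 [ 581.9 -159.    91. ]
dial_knob_grip [155.7 337.1] 0.46 [693.3 -24.   91. ]
pointer_tip [223.6 419.4] 0.53 [ 557.2 -189.7   80. ]
pointer_tip [249.8 341.4] 0.41 [505.1 -32.3  80. ]
zero_mark [207.9 421.9] 0.95 [ 589.1 -196.1   78. ]
plunger_grip [254.6 341.8] 0.45 [495.5 -32.8  86. ]
hole2 [253.9 332.2] 0.66 [497.1 -14.8  57. ]
disinfectant [138.1 385.1] 0.85 [ 753.6 -135.4    0. ]
strip_tube [153.1 336.3] 0.69 [718.9 -26.4   0. ]
reflex_hammer [305.4 366.4] 0.62 [387.8 -89.6   0. ]
```

View pics/top.png

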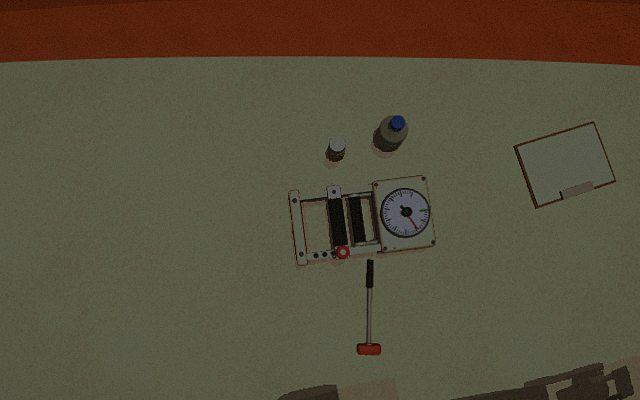

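View pics/scene.png

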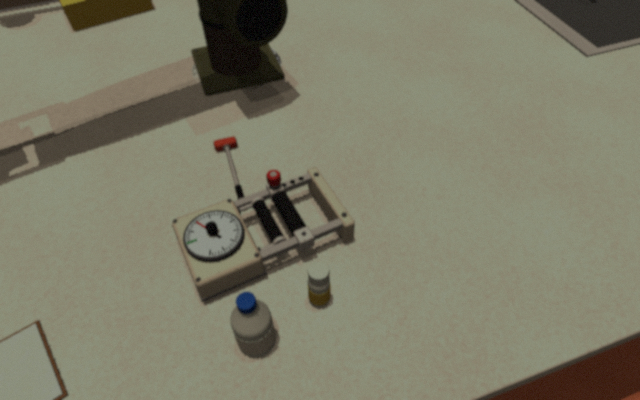

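The top view shows the dial centre near (405,212), the pointer tip about (418,228), the green mark about (427,210), and the red knob at (342,253). The scene view agrees: dial (213,236), red knob (273,177), with the bottle and tube on the far side and the hammer on the near side. I'll zoom in on both for the yaw and the pointer angle.

Run:
```python
from h import *
a=cam("top");b=cam("scene")
A=cv2.resize(a[0]["img"][170:275,280:440,::-1],(800,525),interpolation=cv2.INTER_CUBIC)
cv2.imwrite("pics/t2.png",cv2.convertScaleAbs(A,alpha=1.8))
save(b,"s2.png",(165,160,365,305),4)
s=env.state();print(np.round(s["ee_rot"],4),np.round(s["joint_pos"],4))
for n in("dial_knob_grip","plunger_grip","pointer_tip","zero_mark","hole2"):
    print(n,tri([(a,env.mark_of(n,"top")[0]["point"]),(b,env.mark_of(n,"scene")[0]["point"])]).round(1))
# pixel-based: colour centroids in top
im=a[0]["img"].astype(int)
red=(im[...,0]>1.8*im[...,1])&(im[...,0]>70);red[:170]=0;red[275:]=0;red[:,:300]=0;red[:,440:]=0
gr=(im[...,1]>1.3*im[...,0])&(im[...,1]>1.15*im[...,2]);m=np.zeros_like(gr);m[180:250,375:440]=1;gr&=m
for k,(q,z) in dict(kn=(red&(np.arange(640)<360),90),pt=(red&(np.arange(640)>380),79),gr=(gr,78)).items():
    p=np.argwhere(q);print(k,len(p),p.mean(0),atz(a,p.mean(0),z).round(1),p.min(0),p.max(0))
```

```text
[-0.      0.9902  0.1399  0.    ] [-1.3726  0.1238  1.6503  0.      1.3675 -0.0826]
dial_knob_grip [ 581.1 -161.8   92.6]
plunger_grip [495.2 -32.4  76.1]
pointer_tip [ 552.7 -182.8   82.2]
zero_mark [ 590.2 -199.    79.7]
hole2 [499.  -11.8  63.2]
kn 84 [251.60714286 342.8452381 ] [501.4 -34.6  90. ] [246 337] [257 348]
pt 16 [221.5   412.125] [ 561.5 -175.3   79. ] [217 409] [227 416]
gr 29 [211.06896552 416.86206897] [ 582.7 -185.6   78. ] [205 381] [223 428]
```

View pics/t2.png

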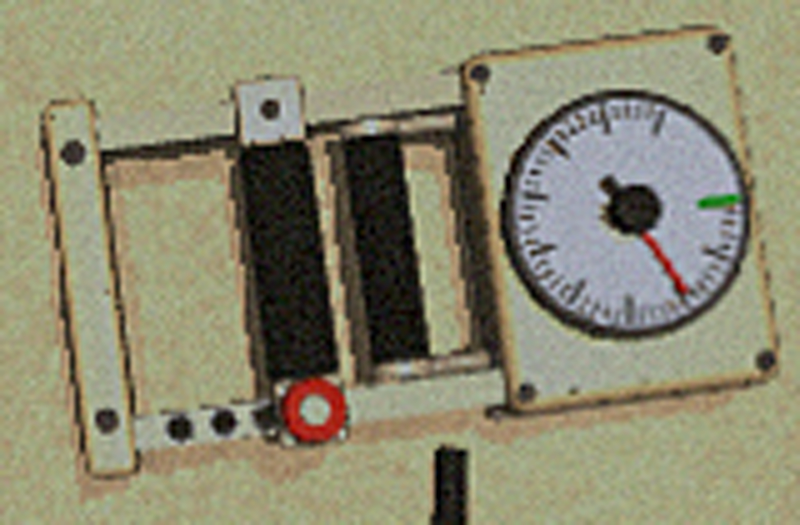

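View pics/s2.png

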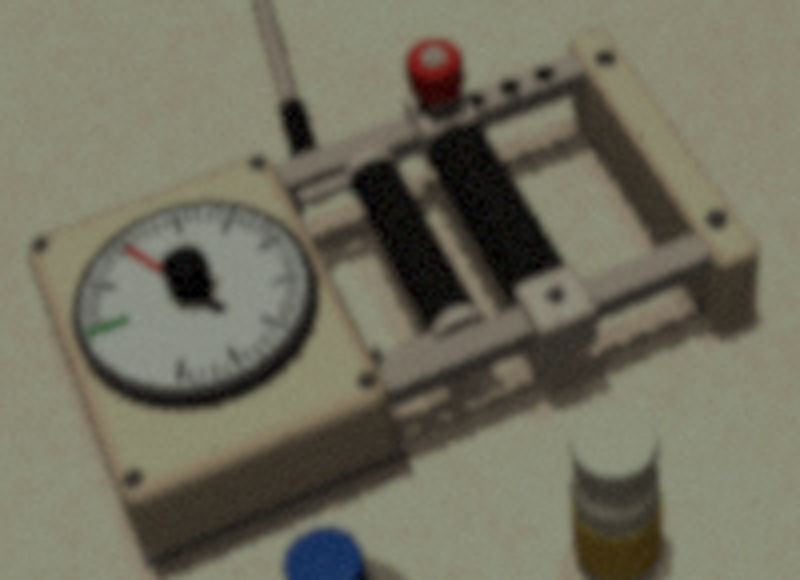

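The zoomed crops show the housing screws, foot screws, holes, green mark and pointer clearly. In the top crop the green mark is at (719,202), the pointer tip at (686,292), and the red knob at (315,410). I'll fit the tester pose from these.

```bash
cat > fit.py <<'E'
from h import *
from scipy.optimize import least_squares
from scipy.spatial.transform import Rotation as Ro
a=cam("top");b=cam("scene")
ft=lambda u,v:((u+.5)/5-.5+280,(v+.5)/5-.5+170)
fs=lambda u,v:((u+.5)/4-.5+165,(v+.5)/4-.5+160)
def pts(p):
    A,B,C,h,th=p[3:8]
    return dict(dial=(0,-85,78),kt=(0,-85,101),gr=(0,-122,78),s1=(A,-85+B,66),s2=(A,-85-B,66),s3=(-A,-85-B,66),s4=(-A,-85+B,66),
     f1=(C,135,60),f2=(-C,135,60),red=(-62,h,96),h3=(-62,h+36,57),h4=(-62,h+54,57),
     tip=(-39*np.sin(th),-85-39*np.cos(th),79.5))
T=dict(dial=ft(626,214),kt=ft(635,209),gr=ft(719,202),s1=ft(480,73),s2=ft(718,43),s3=ft(767,360),s4=ft(527,391),f1=ft(73,152),f2=ft(107,420),red=ft(315,410),h3=ft(224,421),h4=ft(181,428),tip=ft(686,294))
S=dict(dial=fs(196,299),gr=fs(108,326),s1=fs(367,380),s2=fs(132,478),s3=fs(40,244),s4=fs(258,162),f1=fs(717,218),f2=fs(605,58),h3=fs(511,87),h4=fs(546,73),tip=fs(125,246),red=fs(436,52))
def res(p,full=False):
    P=pts(p);c,s=np.cos(p[2]),np.sin(p[2]);r=[];n=[]
    for F,O,k in((a,T,8),(b,S,10)):
        for q,o in O.items():
            x,y,z=P[q];w=(p[0]+c*x-s*y,p[1]+s*x+c*y,z)
            e=np.array(proj(F,w))+p[k:k+2]-o;r+=list(e);n.append((q,e.round(1)))
    if full:
        for q in n:print(*q)
    r+=list(p[8:12]/2)
    return np.array(r)
f=least_squares(res,[570,-77,.15,65,45,62,50,.9,0,0,0,0],loss="soft_l1");p=f.x
print(p.round(3));res(p,True)
c,s=np.cos(p[2]),np.sin(p[2]);W=lambda x,y:np.round([p[0]+c*x-s*y,p[1]+s*x+c*y],1)
print("dial",W(0,-85),"plunger",W(-62,p[6]),"hole2",W(-62,p[6]+18))
E
python3 fit.py
```

```text
[ 5.69871e+02 -7.77220e+01  1.29000e-01  6.58340e+01  5.00240e+01
  5.50090e+01  5.24490e+01  1.10000e+00  8.00000e-02  2.09000e-01
  8.80000e-02 -6.99000e-01]
dial [ 0.6 -0.2]
kt [ 1.  -0.3]
gr [-0.1 -0.1]
s1 [0. 0.]
s2 [ 0. -0.]
s3 [ 0.1 -0.1]
s4 [-0.2  0.2]
f1 [-0.   0.2]
f2 [-0.2  0.1]
red [0. 0.]
h3 [-0.4  0.4]
h4 [-0.6  0.1]
tip [-0.1 -0.3]
dial [-0.6 -1.6]
gr [0.  0.1]
s1 [ 0.1 -0.2]
s2 [ 0.1 -0.1]
s3 [ 0.2 -0.1]
s4 [-0.1 -0. ]
f1 [0.1 0.3]
f2 [0.2 0. ]
h3 [ 0.  -0.1]
h4 [-0.1  0.1]
tip [0.5 0.4]
red [-0.7  0.9]
dial [ 580.8 -162. ] plunger [501.6 -33.7] hole2 [499.3 -15.8]
```

Emit:
servo_tool:
  plan:
    - [0,0,0,32,-21,5,-0.1]
    - [0,0,0,32,-21,5,-0.1]
    - [0,0,0,32,-21,5,-0.1]
    - [0,0,0,32,-21,5,-0.1]
    - [0,0,0,32,-21,5,-0.1]
    - [0,0,0,32,-21,5,-0.1]
    - [0,0,0,32,-21,5,-0.1]
    - [0,0,0,32,-21,5,-0.1]

```text
time_s: 2.5
eef_pos: [380.4, -390.9, 193.5]
ee_rot: [0.0, 0.99, 0.14, 0.0]
ft_force: [0.2, -0.0, -0.5]
opening: 43.1
grasp_force: 0.0
```

Emit:
servo_tool:
  plan:
    - [0,0,0,32,-21,5,-0.1]
    - [0,0,0,32,-21,5,-0.1]
    - [0,0,0,32,-21,5,-0.1]
    - [0,0,0,32,-21,5,-0.1]
    - [0,0,0,32,-21,5,-0.1]
    - [0,0,0,32,-21,5,-0.1]
    - [0,0,0,32,-21,0,-0.1]
    - [0,0,0,0,0,0,-0.1]

```text
time_s: 3.3
eef_pos: [556.0, -185.8, 163.4]
ee_rot: [-0.0, 0.99, 0.142, 0.0]
ft_force: [-0.6, -0.3, 0.1]
opening: 42.6
grasp_force: 0.0
```

Emit:
servo_tool:
  plan:
    - [0,0,0,15,-8,0,-0.1]
    - [0,0,0,15.4,-8,0,-0.1]
    - [0,0,0,0,0,15,-0.1]
    - [0,0,0,0,0,15,-0.1]
    - [0,0,0,0,0,10,-0.1]
    - [0,0,0,0,0,0,-0.1]
    - [0,0,0,0,0,0,-0.1]
    - [0,0,0,0,0,0,-0.1]

```text
time_s: 4.1
eef_pos: [579.0, -165.6, 124.0]
ee_rot: [0.0, 0.99, 0.14, 0.0]
ft_force: [-0.6, -0.4, -0.2]
opening: 42.4
grasp_force: 0.0
```

Run:
```python
from h import *
s=env.state();print(s["eef_pos"],s["ee_rot"],s["joint_pos"].round(3),s["joint_velocities"].round(3))
F=cam("scene");save(F,"s3.png",(165,140,315,265),5)
```

```text
[ 578.97931576 -165.55728186  123.98350145] [2.46494597e-04 9.90202421e-01 1.39638631e-01 3.96630652e-04] [-0.368  0.111  1.855 -0.     1.174  0.923] [ 0.003 -0.006 -0.009 -0.001  0.001  0.001]
```

View pics/s3.png

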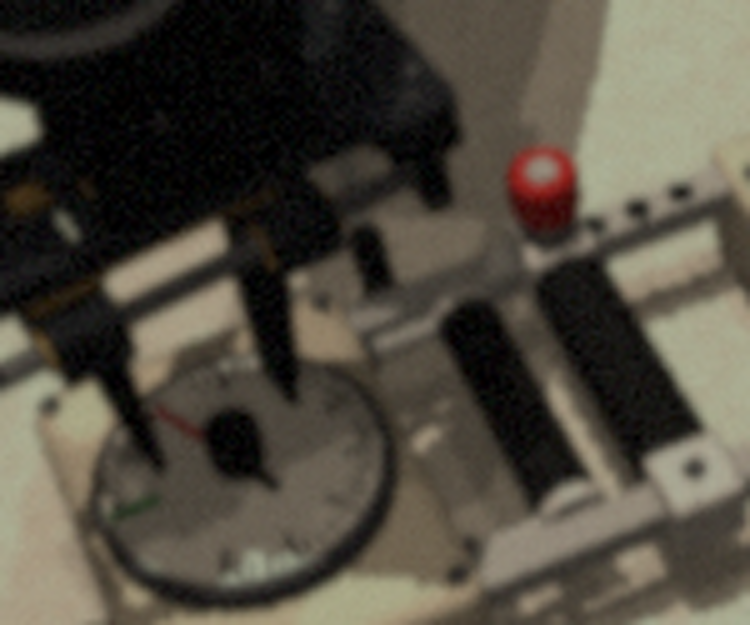

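The picture shows the fingers astride the dial knob (tips at crop (160,465) and (293,400), knob at (234,440)). They are a few mm short, so I'll correct, go down and close.

Emit:
servo_tool:
  plan:
    - [0,0,0,2.7,-2.3,4,-0.1]
    - [0,0,0,0,0,10,-0.1]
    - [0,0,0,0,0,8.5,-0.1]
    - [0,0,0,0,0,0,-0.1]
    - [0,0,0,0,0,0,-1]
    - [0,0,0,0,0,0,-1]
    - [0,0,0,0,0,0,-1]
    - [0,0,0,0,0,0,-1]

```text
time_s: 4.95
eef_pos: [581.0, -162.3, 101.4]
ee_rot: [0.0, 0.99, 0.14, 0.0]
ft_force: [-0.2, -0.2, -0.1]
opening: 17.4
grasp_force: 30.0
```

Emit:
servo_tool:
  plan:
    - [0,0,-0.13,0,0,0,-1]
    - [0,0,-0.14,0,0,0,-1]
    - [0,0,-0.14,0,0,0,-1]
    - [0,0,-0.14,0,0,0,-1]
    - [0,0,-0.14,0,0,0,-1]
    - [0,0,-0.14,0,0,0,-1]
    - [0,0,-0.14,0,0,0,-1]
    - [0,0,-0.08,0,0,0,-1]

```text
time_s: 5.75
eef_pos: [581.2, -162.5, 101.4]
ee_rot: [0.001, 0.785, 0.619, 0.0]
ft_force: [0.8, -0.7, 0.2]
opening: 16.9
grasp_force: 30.0
```

Emit:
servo_tool:
  plan:
    - [0,0,0,0,0,0,-1]
    - [0,0,0,0,0,0,-1]
    - [0,0,0,0,0,0,-0.1]
    - [0,0,0,0,0,0,-0.1]
    - [0,0,0,0,0,0,-0.1]
    - [0,0,0,0,0,-10,-0.1]
    - [0,0,0,0,0,-20,-0.1]
    - [0,0,0,0,0,-30,-0.1]

```text
time_s: 6.55
eef_pos: [579.4, -161.6, 160.1]
ee_rot: [-0.002, 0.787, 0.617, -0.001]
ft_force: [0.5, 0.9, 0.9]
opening: 42.5
grasp_force: 0.0
```

Run:
```python
from h import *
s=env.state();print(s["eef_pos"],s["ee_rot"],s["joint_pos"].round(3))
for c in("top","scene"):
    F=cam(c)
    save(F,c+"4.png",(165,190,265,265) if c=="scene" else (375,180,440,245),8)
    for n,z in(("pointer_tip",79.5),("zero_mark",78)):
        for m in env.mark_of(n,c)[:2]:
            w=atz(F,m["point"],z);d=w[:2]-[580.8,-162];print(c,n,round(m["confidence"],2),w.round(1),np.arctan2(d[1],d[0]).round(3),np.hypot(*d).round(1))
```

```text
[ 579.44599099 -161.5607029   160.11279879] [-0.00178412  0.78672218  0.61730374 -0.00105457] [-0.361  0.077  1.827  0.     1.241 -0.121]
scene zero_mark 0.84 [ 584.3 -197.6   78. ] -1.474 35.8
```

View pics/scene4.png

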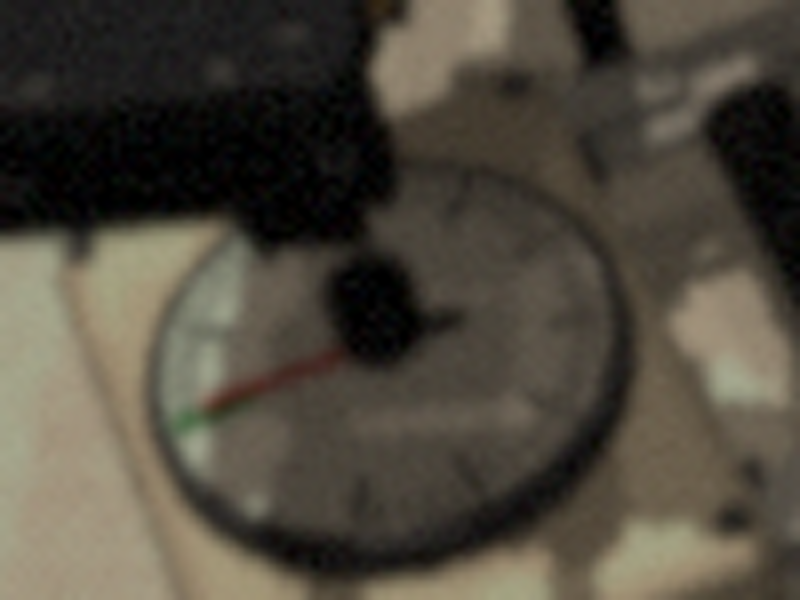

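The pointer now lies almost on the green mark: tip at crop (200,405), mark around (205,415). I'll measure the remaining angle by colour.

Run:
```python
from h import *
acc=0
Fs=[cam("scene") for _ in range(6)]
F=Fs[0];im=np.mean([f[0]["img"].astype(float) for f in Fs],0)
m=np.zeros(im.shape[:2],bool);m[225:250,183:214]=1
red=np.clip(im[...,0]-1.35*im[...,1],0,None)*m*(im[...,0]>1.6*im[...,1])
gr=np.clip(im[...,1]-1.12*im[...,0],0,None)*m*(im[...,1]>1.25*im[...,0])
def pr(X):return np.array(proj(F,X))
# image-shift correction from the fit (dial-only): refine centre offset using params
off=np.array([0.088,-0.699])
C=np.array([580.8,-162.])
for n,wt,z in(("red",red,79.5),("red79",red,79),("green",gr,78)):
    p=np.argwhere(wt>0);w=wt[wt>0]
    W=np.array([atz(F,(q[0]-off[1]*-1*-1,q[1]-off[0]),z)[:2] for q in p])-C
    c=(W*w[:,None]).sum(0)/w.sum()
    print(n,len(p),c.round(2),"ang centroid",np.arctan2(c[1],c[0]).round(3),"r",np.hypot(W[:,0],W[:,1]).min().round(1),np.hypot(W[:,0],W[:,1]).max().round(1))
    e=W-c;u=np.linalg.eigh((e*w[:,None]).T@e)[1][:,1];u*=np.sign(u@c);print("  line dir",np.arctan2(u[1],u[0]).round(3))
print("expected zero dir",-np.pi/2+.129)
```

```text
red 13 [  1.14 -19.51] ang centroid -1.513 r 7.2 32.3
  line dir -1.393
red79 13 [  0.74 -19.55] ang centroid -1.533 r 7.6 32.3
  line dir -1.393
green 9 [  1.42 -35.55] ang centroid -1.531 r 8.3 44.4
  line dir -1.181
expected zero dir -1.4417963267948966
```

Emit:
servo_tool:
  plan:
    - [0,0,0,21,-21.5,0,-0.1]
    - [0,0,0,21.2,-21.5,0,-0.1]
    - [0,0,0,21.2,-21.5,0,-0.1]
    - [0,0,0,21.2,-21.5,0,-0.1]
    - [0,0,0,21.2,-21.5,0,-0.1]
    - [0,0,0.14,0,0,0,-0.1]
    - [0,0,0.14,0,0,0,-0.1]
    - [0,0,0.14,0,0,0,-0.1]

```text
time_s: 7.95
eef_pos: [501.2, -33.4, 160.9]
ee_rot: [-0.0, 0.899, 0.438, -0.0]
ft_force: [0.2, 0.2, -0.3]
opening: 42.7
grasp_force: 0.0
```

Emit:
servo_tool:
  plan:
    - [0,0,0.14,0,0,0,-0.1]
    - [0,0,0.14,0,0,0,-0.1]
    - [0,0,0.14,0,0,0,-0.1]
    - [0,0,0.14,0,0,0,-0.1]
    - [0,0,0.14,0,0,0,-0.1]
    - [0,0,0.08,0,0,0,-0.1]
    - [0,0,0,0,0,0,-0.1]
    - [0,0,0,0,0,0,-0.1]

```text
time_s: 8.75
eef_pos: [501.4, -33.8, 160.8]
ee_rot: [-0.0, 0.998, 0.066, -0.0]
ft_force: [0.7, -0.0, -0.9]
opening: 42.7
grasp_force: 0.0
```

Run:
```python
from h import *
s=env.state();print(s["eef_pos"],s["ee_rot"].round(4),s["joint_pos"].round(3))
out=[]
for c,bx in(("top",(370,175,445,250)),("scene",(165,190,240,265))):
    Fs=[cam(c) for _ in range(5)]
    im=np.mean([f[0]["img"].astype(float) for f in Fs],0)[bx[1]:bx[3],bx[0]:bx[2],::-1]
    im=cv2.resize(im,None,fx=5.3333,fy=5.3333,interpolation=cv2.INTER_CUBIC)
    out.append(np.clip(im*1.6,0,255)); print(c,bx,im.shape)
cv2.imwrite("pics/d5.png",np.hstack(out))
```

```text
[501.39870867 -33.76517835 160.82383188] [-0.000e+00  9.978e-01  6.620e-02 -1.000e-04] [-0.174 -0.15   2.046  0.     1.245  1.264]
top (370, 175, 445, 250) (400, 400, 3)
scene (165, 190, 240, 265) (400, 400, 3)[ WARN:0@14.927] global loadsave.cpp:1063 imwrite_ Unsupported depth image for selected encoder is fallbacked to CV_8U.
```

View pics/d5.png

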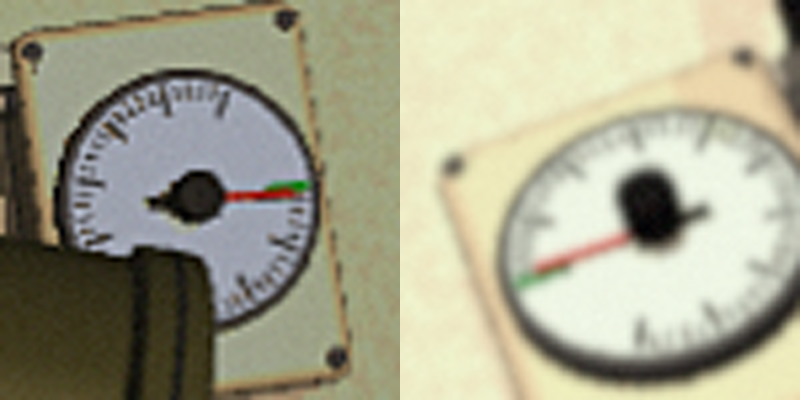

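The top crop shows the red pointer (tip (300,194)) still slightly clockwise of the green mark's centre line (about (290,187)). I'll quantify how much.

Run:
```python
from h import *
p=[569.871,-77.722,.129];c,s=np.cos(p[2]),np.sin(p[2])
def W(r,th,z): x=-r*np.sin(th);y=-85-r*np.cos(th);return (p[0]+c*x-s*y,p[1]+s*x+c*y,z)
from scipy.ndimage import map_coordinates as mc
for cn,off in(("top",(.08,.209)),("scene",(.088,-.699))):
    Fs=[cam(cn) for _ in range(6)];F=Fs[0]
    im=np.mean([f[0]["img"].astype(float) for f in Fs],0)
    th=np.arange(-.3,.3001,.01)
    def prof(ch,r0,r1,z):
        o=[]
        for t in th:
            v=[]
            for r in np.arange(r0,r1,1):
                u=np.array(proj(F,W(r,t,z)))+off
                a=[mc(im[...,k],[[u[1]],[u[0]]],order=1)[0] for k in range(3)]
                v.append(a[0]-(a[1]+a[2])/2 if ch=="r" else a[1]-a[0])
            o.append(np.mean(v))
        o=np.array(o);o-=np.median(o);q=np.clip(o-.3*o.max(),0,None)
        return (th*q).sum()/q.sum(), th[o.argmax()]
    print(cn,"red inner",prof("r",14,28,79.5),"red outer",prof("r",24,36,79.5),"green outer",prof("g",40.5,44,78),"green all",prof("g",30,44,78))
```

```text
top red inner (np.float64(0.04114574496735549), np.float64(0.030000000000000304)) red outer (np.float64(0.049954521468051113), np.float64(0.05000000000000032)) green outer (np.float64(-0.01435080896803701), np.float64(-0.01999999999999974)) green all (np.float64(-0.04559383953018749), np.float64(-0.03999999999999976))
scene red inner (np.float64(0.07467504414222131), np.float64(0.07000000000000034)) red outer (np.float64(0.06899919852091829), np.float64(0.07000000000000034)) green outer (np.float64(0.006037013231535882), np.float64(0.010000000000000286)) green all (np.float64(-0.04792046985069066), np.float64(-0.02999999999999975))
```

About 0.06 rad is left, so I'll go back and take it off.

Emit:
servo_tool:
  plan:
    - [0,0,0,15.4,34.4,0,-0.1]
    - [0,0,0,15.4,34.4,0,-0.1]
    - [0,0,0,15.4,34.4,0,-0.1]
    - [0,0,0,15.4,34.4,0,-0.1]
    - [0,0,0,0,0,15,-0.1]
    - [0,0,0,0,0,15,-0.1]
    - [0,0,0,0,0,0,-0.1]
    - [0,0,0,0,0,0,-0.1]

```text
time_s: 10.65
eef_pos: [579.3, -160.9, 129.7]
ee_rot: [-0.001, 0.998, 0.066, -0.001]
ft_force: [-0.0, -0.6, -0.2]
opening: 42.7
grasp_force: 0.0
```

Emit:
servo_tool:
  plan:
    - [0,0,0,0,0,15,-0.1]
    - [0,0,0,0,0,14.5,-0.1]
    - [0,0,0,0,0,0,-0.1]
    - [0,0,0,0,0,0,-1]
    - [0,0,0,0,0,0,-1]
    - [0,0,0,0,0,0,-1]
    - [0,0,0,0,0,0,-1]
    - [0,0,0,0,0,0,-1]

```text
time_s: 11.45
eef_pos: [580.9, -162.3, 102.1]
ee_rot: [0.0, 0.998, 0.065, 0.001]
ft_force: [0.1, 0.0, 2.2]
opening: 17.3
grasp_force: 30.0
```

Emit:
servo_tool:
  plan:
    - [0,0,-0.03,0,0,0,-1]
    - [0,0,-0.03,0,0,0,-1]
    - [0,0,0,0,0,0,-1]
    - [0,0,0,0,0,0,-1]
    - [0,0,0,0,0,0,-0.1]
    - [0,0,0,0,0,0,-0.1]
    - [0,0,0,0,0,0,-0.1]
    - [0,0,0,0,0,-10,-0.1]

```text
time_s: 12.25
eef_pos: [578.9, -161.6, 109.5]
ee_rot: [-0.001, 0.995, 0.095, -0.002]
ft_force: [-0.7, 0.6, -0.1]
opening: 41.1
grasp_force: 0.0
```

Emit:
servo_tool:
  plan:
    - [0,0,0,0,0,-25,-0.1]
    - [0,0,0,0,0,-25,-0.1]
    - [0,0,0.06,0,0,0,-0.1]
    - [0,0,0,-15.4,-34.4,0,-0.1]
    - [0,0,0,-15.4,-34.4,0,-0.1]
    - [0,0,0,-15.4,-34.4,0,-0.1]
    - [0,0,0,-15.4,-34.4,0,-0.1]
    - [0,0,0,0,0,0,-0.1]

```text
time_s: 13.05
eef_pos: [499.5, -31.1, 161.6]
ee_rot: [-0.0, 0.998, 0.067, -0.0]
ft_force: [-0.1, -0.3, 0.4]
opening: 43.0
grasp_force: 0.0
```

```bash
cat > ptr.py <<'E'
from h import *
p=[569.871,-77.722,.129];c,s=np.cos(p[2]),np.sin(p[2])
def W(r,th,z): x=-r*np.sin(th);y=-85-r*np.cos(th);return (p[0]+c*x-s*y,p[1]+s*x+c*y,z)
from scipy.ndimage import map_coordinates as mc
for cn,off in(("top",(.08,.209)),("scene",(.088,-.699))):
    Fs=[cam(cn) for _ in range(6)];F=Fs[0]
    im=np.mean([f[0]["img"].astype(float) for f in Fs],0)
    th=np.arange(-.3,.3001,.01)
    def prof(ch,r0,r1,z):
        o=[]
        for t in th:
            v=[]
            for r in np.arange(r0,r1,1):
                u=np.array(proj(F,W(r,t,z)))+off
                a=[mc(im[...,k],[[u[1]],[u[0]]],order=1)[0] for k in range(3)]
                v.append(a[0]-(a[1]+a[2])/2 if ch=="r" else a[1]-a[0])
            o.append(np.mean(v))
        o=np.array(o);o-=np.median(o);q=np.clip(o-.3*o.max(),0,None)
        return ((th*q).sum()/q.sum()).round(3), th[o.argmax()].round(2)
    print(cn,"red inner",prof("r",14,28,79.5),"red outer",prof("r",24,36,79.5),"green outer",prof("g",40.5,44,78))
st=env.state();print(st["time_s"],st["eef_pos"],st["ee_rot"].round(4))
E
python3 ptr.py
```

```text
top red inner (np.float64(-0.024), np.float64(-0.03)) red outer (np.float64(-0.02), np.float64(-0.02)) green outer (np.float64(-0.006), np.float64(-0.02))
scene red inner (np.float64(0.017), np.float64(0.01)) red outer (np.float64(0.011), np.float64(0.01)) green outer (np.float64(0.004), np.float64(0.01))
13.65 [501.57232162 -34.12922368 161.32996166] [-0.000e+00  9.979e-01  6.510e-02 -2.000e-04]
```

The pointer is now on the mark within about 0.01 rad in both views. Next I'll go down on the red plunger knob and grip it.

Emit:
servo_tool:
  plan:
    - [0,0,0,0,0,20,-0.1]
    - [0,0,0,0,0,20,-0.1]
    - [0,0,0,0,0,20,-0.1]
    - [0,0,0,0,0,11,-0.1]
    - [0,0,0,0,0,0,-0.1]
    - [0,0,0,0,0,0,-0.1]
    - [0,0,0,0,0,0,-1]
    - [0,0,0,0,0,0,-1]

```text
time_s: 14.45
eef_pos: [502.3, -33.9, 91.7]
ee_rot: [0.0, 0.998, 0.065, 0.001]
ft_force: [0.6, -1.0, -0.4]
opening: 32.0
grasp_force: 0.0
```

Emit:
servo_tool:
  plan:
    - [0,0,0,0,0,0,-1]
    - [0,0,0,0,0,0,-1]
    - [0,0,0,0,0,0,-1]
    - [0,0,0,0,0,0,-1]
    - [0,0,0,0,0,0,-1]
    - [0,0,0,0,0,0,-1]
    - [0,0,0,0,0,0,-1]
    - [0,0,0,0,0,0,-1]

```text
time_s: 15.25
eef_pos: [502.1, -33.8, 91.3]
ee_rot: [0.0, 0.998, 0.065, 0.001]
ft_force: [-1.0, -0.4, 5.2]
opening: 24.4
grasp_force: 30.0
```

Emit:
servo_tool:
  plan:
    - [0,0,0,0,0,-2,-1]
    - [0,0,0,0,0,-2,-1]
    - [0,0,0,0,0,-2,-1]
    - [0,0,0,0,0,-2,-1]
    - [0,0,0,0,0,-1.5,-1]
    - [0,0,0,0,0,0,-1]
    - [0,0,0,0,0,0,-1]
    - [0,0,0,0,0,0,-1]

```text
time_s: 16.05
eef_pos: [501.8, -33.8, 98.6]
ee_rot: [0.0, 0.998, 0.065, 0.001]
ft_force: [6.6, 0.1, -7.5]
opening: 24.5
grasp_force: 30.0
```

Emit:
servo_tool:
  plan:
    - [0,0,0,0,0,-1,-1]
    - [0,0,0,0,0,-1,-1]
    - [0,0,0,0,0,0,-1]
    - [0,0,0,0,0,0,-1]
    - [0,0,0,0,0,0,-1]
    - [0,0,0,0,0,0,-1]
    - [0,0,0,0,0,0,-1]
    - [0,0,0,0,0,0,-1]

```text
time_s: 16.85
eef_pos: [501.8, -33.8, 100.5]
ee_rot: [0.0, 0.998, 0.065, 0.001]
ft_force: [7.3, -0.7, -7.3]
opening: 24.4
grasp_force: 30.0
```

Run:
```python
from h import *
s=env.state();print(s["eef_pos"],s["ee_rot"].round(4),s["ft_force"],s["ft_torque"])
a=cam("scene");b=cam("top")
save(a,"p6.png",(220,130,320,205),8)
```

```text
[501.77597463 -33.80109473 100.4657984 ] [1.000e-04 9.979e-01 6.530e-02 8.000e-04] [ 7.29215077 -0.74212813 -7.34449636] [-5.55976954e-02 -1.21390298e+00  2.99804979e-04]
```

View pics/p6.png

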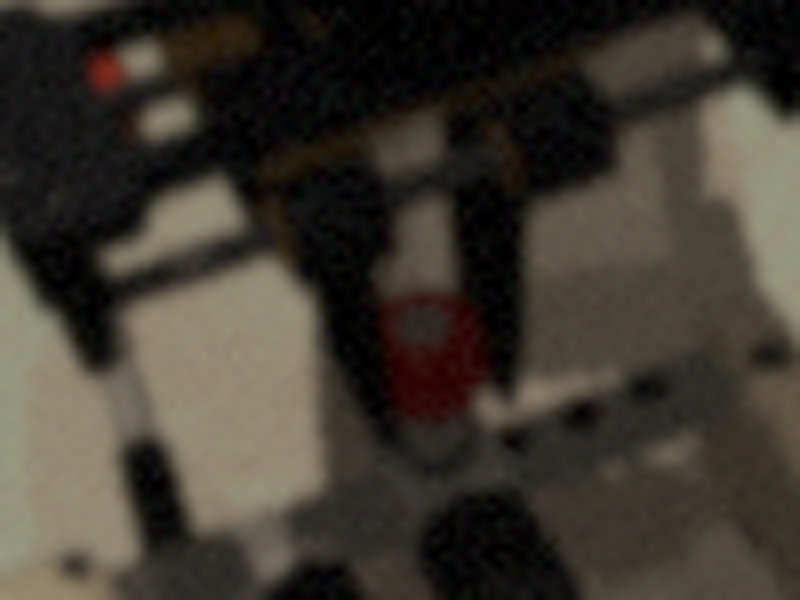

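The knob is held between the fingers (crop (430,360)) and raised about 9 mm. Next I'll slide along the tester's +y, which is tool -y.

Emit:
servo_tool:
  plan:
    - [0,0,0,0,-3,0,-1]
    - [0,0,0,0,-4,0,-1]
    - [0,0,0,0,-4,0,-1]
    - [0,0,0,0,-4,0,-1]
    - [0,0,0,0,-2.7,0,-1]
    - [0,0,0,0,0,0,-1]
    - [0,0,0,0,0,0,-1]
    - [0,0,0,0,0,0,-1]

```text
time_s: 17.75
eef_pos: [499.5, -16.1, 100.5]
ee_rot: [-0.0, 0.998, 0.065, 0.001]
ft_force: [6.7, 1.3, -7.8]
opening: 24.5
grasp_force: 30.0
```

Emit:
servo_tool:
  plan:
    - [0,0,0,0,0,2,-1]
    - [0,0,0,0,0,2,-1]
    - [0,0,0,0,0,2,-1]
    - [0,0,0,0,0,2,-1]
    - [0,0,0,0,0,0,-1]
    - [0,0,0,0,0,0,-1]
    - [0,0,0,0,0,0,-1]
    - [0,0,0,0,0,0,-1]

```text
time_s: 18.55
eef_pos: [499.5, -16.0, 92.8]
ee_rot: [-0.0, 0.998, 0.065, 0.001]
ft_force: [6.1, 1.2, -6.4]
opening: 24.1
grasp_force: 30.0
```

Emit:
servo_tool:
  plan:
    - [0,0,0,0,0,1.5,-1]
    - [0,0,0,0,0,1,-1]
    - [0,0,0,0,0,1,-1]
    - [0,0,0,0,0,0,-1]
    - [0,0,0,0,0,0,-1]
    - [0,0,0,0,0,0,-1]
    - [0,0,0,0,0,0,-1]
    - [0,0,0,0,0,0,-1]

```text
time_s: 19.35
eef_pos: [499.7, -16.1, 91.3]
ee_rot: [-0.0, 0.998, 0.065, 0.001]
ft_force: [0.9, 1.9, 6.4]
opening: 24.1
grasp_force: 30.0
```

Emit:
servo_tool:
  plan:
    - [0,0,0,0,0,0.7,-1]
    - [0,0,0,0,0,0,-1]
    - [0,0,0,0,0,0,-1]
    - [0,0,0,0,0,0,-1]
    - [0,0,0,0,0,0,-1]
    - [0,0,0,0,0,0,-1]
    - [0,0,0,0,0,0,-1]
    - [0,0,0,0,0,0,-1]

```text
time_s: 20.15
eef_pos: [499.8, -16.2, 91.3]
ee_rot: [0.0, 0.998, 0.065, 0.001]
ft_force: [-1.1, 1.5, 8.8]
opening: 24.4
grasp_force: 30.0
```

```bash
python3 ptr.py
python3 - <<'E'
from h import *
a=cam("scene");save(a,"p7.png",(165,130,345,265),4)
for n in("plunger_grip","pointer_tip","zero_mark","disinfectant","strip_tube","reflex_hammer"):
    for m in env.mark_of(n,"scene")[:1]: print(n,m["point"],atz(a,m["point"],dict(plunger_grip=86,pointer_tip=79.5,zero_mark=78).get(n,0)).round(1))
# predicted red knob top pixel for hole2 home
print(proj(a,(499.3,-15.8,96)))
E
```

```text
top red inner (np.float64(-0.025), np.float64(-0.03)) red outer (np.float64(-0.02), np.float64(-0.02)) green outer (np.float64(-0.006), np.float64(-0.02))
scene red inner (np.float64(0.016), np.float64(0.01)) red outer (np.float64(0.011), np.float64(0.01)) green outer (np.float64(0.004), np.float64(0.01))
20.75 [499.75271993 -16.25429823  91.25128209] [0.000e+00 9.979e-01 6.530e-02 5.000e-04]
plunger_grip [174.9, 283.9] [500.8 -13.5  86. ]
pointer_tip [300.3, 318.4] [759.  -37.7  79.5]
zero_mark [242.5, 193.4] [ 587.8 -196.    78. ]
strip_tube [299.2, 320.7] [718.1 -20.7   0. ]
reflex_hammer [176.3, 230.4] [ 386.1 -101.9    0. ]
[np.float64(282.0082334384082), np.float64(170.86090439358216)]
```

View pics/p7.png

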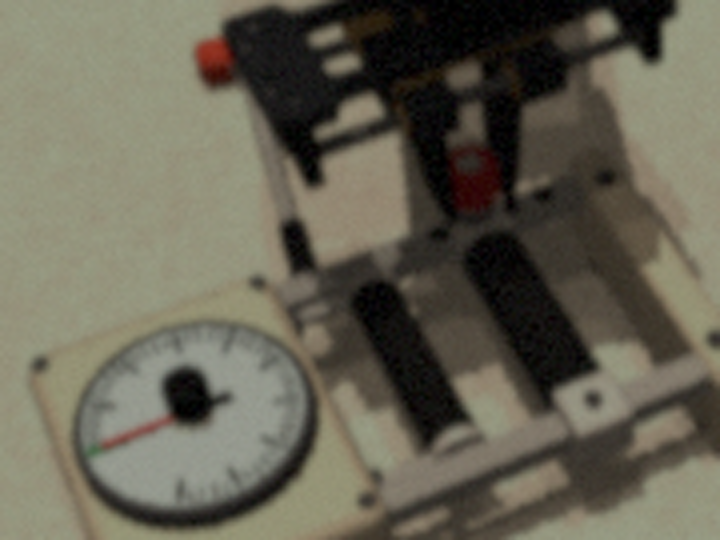

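The picture shows the pointer on the green mark (crop (95,448)). The red knob is gripped at (472,180), with the vacated first hole at (438,233) and the third and fourth holes still to its right. Pushing down raises the force without moving the knob, so the pin is home.

```bash
python3 -c "
from rig import env
print(env.sign_off())"
```

```text
the job is handed in; nothing more can be done
None
```

The job is handed in: the pointer is on zero to within about 0.02 rad, and the palm bar is in the second hole with the pin home and the red knob still gripped. The tube and hammer were where they started. The last check did not pick up the bottle, but the arm never went near it.

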